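# Try the latch of the wide lens drawer

## Robot

A 7-joint arm with a two-finger parallel gripper is mounted at the origin on a cart in front of the work surface, level with it; the furniture and walls round the work are solid. World frame = base frame: x ahead of the robot, y to its left, z up, the work surface at z = 0. Lengths are in m, angles in rad, forces in N, time in s.
With the tool pointing down it reaches from about 0.425 to 0.8 m from the base axis. Payload 8.3 kg.
Tool frame: the origin (TCP) lies midway between the tips of the shut fingers; the grasp point (between the pads) lies 19 mm behind it; z points along the fingers, y is the direction in which the jaws open and shut (so a half turn about z gives the same grasp; the last joint's range is limited). The gripper opens to 85 mm and grips with 20 to 120 N. Pads are 22 mm wide; open, the fingers measure 114 mm over their backs; the gripper's body (76 mm by 85 mm) begins 54 mm behind the grasp point. The pads swing forward as they close: fully open they stand 13 mm farther back than shut.
Start: joints at [-1.194, 0.383, 0.016, 1.37, -0.006, 1.388, -0.046], TCP at [0.266, 0.566, 0.231] pointing down, gripper open.
Joint ranges: [-2.95, 2.95], [-0.25, 2.06], [-1.52, 1.56], [0.18, 2.33], [-1.44, 4.58], [0.02, 2.06], [-3.01, 3.01]. Speed limits (rad/s): [2.39, 2.39, 3.01, 3.01, 3.14, 3.14, 3.14].

## Interface

Orientations are given as a unit quaternion [x, y, z, w].
In Python, from bench import observe, imaging, job gives the robot as it stands.
- The arm moves only by the tool apply_moves, never from a script. Its arguments are lists of equal length, an entry for each row: "xyz": the shift along the world's x, y, z in cm, a list of three; "twist": the turn about the world's z in degrees; "fingers": the finger opening in cm, from 0 to 8.54. A call has 1 to 12 rows; each row shifts and turns the commanded pose from where the row before left it; what a row does not reach is not made up. A row lasts 1/10 s, in which the tool goes at most 50 mm and 8.59 degrees, less where a joint would pass 70% of its speed; a pose out of reach is approached as far as the arm can. A call with a gripper value outside its range is refused whole. The fingers move at their own pace and stop on an object; "newtons" is the grip in N (left out, the last holds). Time passes only in rows, so rows that do not move let the fingers close. It gives the time, the measured TCP pose, the force and the opening at its end, in the units of the state.
- observe(): the state, without advancing time (a new reading comes with each control period).
- imaging.snapshot(name): name is "side" or "top" or "wrist"; returns (picture, depth): 420x560x3 uint8, red, green, blue; 420x560 float32, m along the optical axis (not along the pixel's ray), 0 where there is no reading.
- imaging.camera_model(name): a dict with "fx", "fy", "cx", "cy" (pixels), "dist_coeffs" ([k1, k2, p1, p2, k3] as OpenCV has them; the pictures are not rectified), "R" (3x3) and "t" (3): a world point X has camera coordinates R X + t; the wrist camera has in their place "hand_eye" (4x4, takes a point from camera to tool coordinates, whose origin is the TCP and whose axes are the flange's). Camera axes: x right, y down, z forward; pixel columns grow to the right and rows downward; lengths in m; the calibration is good to about 2 mm. A picture is of the moment at which its call begins: read the wrist's pose just before it. camera_model takes no time and is no camera call.
- job.finish_job(): hands the job in, once; it reports no verdict.
The state is a dict: "time": time; "joints": joint angles; "qvel": joint speeds; "effort": joint torques, N m; "eef_pos": TCP position; "ee_rot": TCP orientation; "wrist_force": force on the tool from outside, world axes, zero at the start; "moment": the same for the moment, N m; "width": finger opening in m.
Only numpy, scipy, OpenCV 4.12 (cv2) and the standard library are available. Lean on these libraries where they do the work, as an engineer would, in place of code of your own. Each camera call takes 0.05 s, during which the arm holds its last target. There are 200 camera calls.

## Task

Two grey drawer units with sprung lens trays stand on the bench, one wide and one narrow. The wide one has just had its latch repaired, so try it: press the release key on its roof so that its tray pops all the way out, then push that tray home until it clicks and stays shut. Leave the narrow unit's tray shut throughout.

Things in the scene. Friction and masses are not known exactly. Their poses are not given: they have to be found in the camera images.
- wide_unit: Wide drawer unit, fixed: low grey box 115 mm deep (x), 150 wide (y), 52 high. Origin: centre of its underside, on the bench; x points from front to back, y to the left seen from the front. Tray front: bare aluminium plate 90 mm wide, z = 9 to 43 mm, centred at y = -18 mm, its face at x = -66.5 mm when latched. The narrow unit is alike but 105 mm wide; either may stand on the left; yaw up to 15 degrees.
- wide_key_top (a point): Centre of the top of the wide unit's release key: a black square 30 x 30 mm on the roof near the front left corner, at x = -24, y = +51, z = 61 mm of the unit, 9 mm above the roof. It goes straight down 7 mm against a spring (2 N at first, 4 N fully down), frees the tray at 3 to 5 mm and springs back up. It also dips as the tray passes the latch.
- wide_unit_tray (a joint): How far the wide unit's tray is out, in m, along the unit's -x: 0 latched, 0.05 fully out at its stop. Freed, a spring drives it out (4 N shut, 1.6 N out) within about 0.5 s. To latch, push it in a little past 0, where it clicks; the inner stop is at -0.008. Pushing takes 2 to 10 N, most just before the click. Not latched, it comes out again when let go. A lens ring is fixed in it.
- narrow_unit_tray (a joint): How far the narrow unit's tray (aluminium front 45 mm wide, its own black key on its own roof) is out, in m: 0 latched shut, 0.05 fully out. It must stay shut.
There are look-alikes about, which are no part of the job. Leave any pink look-alike of the part that bears narrow_unit_tray alone.

How it is judged:
On the way:
1. the wide unit's tray has popped out, to within 6 mm of its stop (value of joint wide_unit_tray above 0.044 m), for 0.2 s.
At the end, for the whole second after the job is handed in: The wide unit's tray is shut and held by its latch (within 6 mm of its latched place, at rest there by itself), and the narrow unit's tray is shut (within 6 mm) (value of joint each of wide_unit_tray, narrow_unit_tray below 0.006 m and velocity of joint wide_unit_tray below 0.01 m/s); the robot touches nothing.
It fails at once if the narrow unit's tray comes out by more than 10 mm (value of joint narrow_unit_tray above 0.01 m).
It also fails if it takes over 38 s, if anything falls off the work surface, if the arm or the gripper's body presses on something with over 40 N, if the wrist force passes 120 N, or if a joint passes its speed limit or range.

## Working session

There is one attempt and no reset: what is moved stays moved. The work goes in short steps, Python scripts to look and compute and a tool call to move; the robot and the scene stay as the last step left them, time stands still between calls to the robot, and variables do not carry over. Pictures are saved under pics/ and viewed, about 8 in all and at most 12, crops included, and the job is handed in when it is done.

Besides the shell and the picture viewer there is one more tool, called after "Request:" as name(argument=value, ...), one argument or row to a line, values as JSON. apply_moves: Moves the arm, as the interface text tells. Its arguments: {"type":"object","properties":{"xyz":{"type":"array"},"twist":{"type":"array"},"fingers":{"type":"array"},"newtons":{"type":"number"}},"required":["xyz","twist","fingers"]}

```bash
mkdir -p pics
python3 - <<'E'
from bench import observe, imaging, job
import cv2,numpy as np
print(observe())
for n in("top","side"):
    p,d=imaging.snapshot(n); cv2.imwrite(f"pics/{n}0.png",p[...,::-1]); np.save(f"pics/{n}0.npy",d)
    print(n,imaging.camera_model(n))
print(imaging.camera_model("wrist"))
E
```

```text
{'time': 0.0, 'joints': array([-1.19387167,  0.38423785,  0.01635601,  1.37115566, -0.00633739,
        1.38817497, -0.04647875]), 'qvel': array([-0.00208994,  0.00012391, -0.00134146,  0.00057637, -0.00289807,
       -0.00218269, -0.00036319]), 'effort': array([ 7.60876046e-04, -6.27595997e+01,  8.45003966e-01, -3.71821940e+01,
        1.67613075e-02,  1.43798089e-02, -1.46165439e-05]), 'eef_pos': array([0.26584798, 0.56509388, 0.23027821]), 'ee_rot': array([ 2.18097693e-01,  9.75926466e-01, -9.39944182e-04, -2.14837225e-04]), 'wrist_force': array([0.62190631, 0.10967576, 0.40825632]), 'moment': array([-0.0244604 , -0.04264167, -0.04757326]), 'width': 0.08523992436766833}
top {'fx': 451.23730907726224, 'fy': 451.23730907726224, 'cx': 273.26153722797557, 'cy': 207.6555857547701, 'dist_coeffs': array([-0.05987396,  0.        ,  0.        ,  0.        ,  0.        ]), 'R': array([[ 0.02367851, -0.99967009, -0.0099519 ],
       [-0.98421025, -0.02156334, -0.17568494],
       [ 0.17541239,  0.01395472, -0.98439614]]), 't': array([-0.19098636,  0.56845781,  0.90239127])}
side {'fx': 432.1
[... 221 characters left out ...]
.00962592],
       [ 0.04544435,  0.57998439, -0.81335904],
       [-0.08002245, -0.80947019, -0.5816824 ]]), 't': array([0.59105808, 0.14848052, 0.84175499])}
{'fx': 326.3252955297929, 'fy': 326.3252955297929, 'cx': 278.89857639213596, 'cy': 215.39323949063393, 'dist_coeffs': array([0.02579604, 0.        , 0.        , 0.        , 0.        ]), 'hand_eye': array([[ 6.63274407e-04, -9.47823744e-01, -3.18794152e-01,
         8.34331231e-02],
       [ 9.99999506e-01,  8.64694532e-04, -4.90297354e-04,
        -1.94935297e-05],
       [ 7.40375033e-04, -3.18793669e-01,  9.47823849e-01,
        -1.44089325e-01],
       [ 0.00000000e+00,  0.00000000e+00,  0.00000000e+00,
         1.00000000e+00]])}
```

View pics/top0.png

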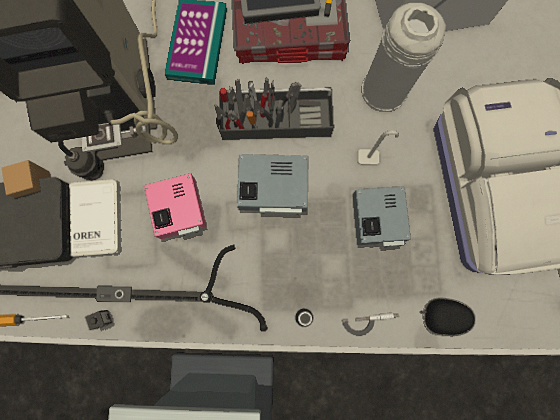

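View pics/side0.png

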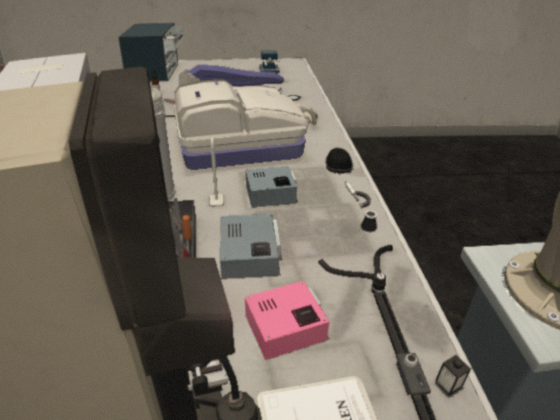

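The top view shows the wide grey unit at about (272,183) with its key at (248,191). The narrow grey unit is at (382,215) and the pink look-alike at (175,205). In the side view the wide unit's key is at (261,249). Next I'll measure from both depth views.

```bash
cat > h.py <<'E'
import cv2,numpy as np
from bench import observe, imaging, job
from scipy.spatial.transform import Rotation as Ro
def cloud(n,d,pose=None):
    m=imaging.camera_model(n); K=np.array([[m['fx'],0,m['cx']],[0,m['fy'],m['cy']],[0,0,1]])
    v,u=np.mgrid[:420,:560]
    q=cv2.undistortPoints(np.stack([u,v],-1).reshape(-1,1,2).astype(float),K,m['dist_coeffs']).reshape(420,560,2)
    P=np.dstack([q*d[...,None],d])
    if n=="wrist":
        H=m['hand_eye']; T=P@H[:3,:3].T+H[:3,3]
        return T@Ro.from_quat(pose['ee_rot']).as_matrix().T+pose['eef_pos']
    return (P-m['t'])@m['R']
E
python3 - <<'E'
from h import *
for n,box,key in(("top",(225,320,140,222),(235,262,178,204)),("side",(212,290,205,282),(245,278,238,262))):
    im=cv2.imread(f"pics/{n}0.png"); W=cloud(n,np.load(f"pics/{n}0.npy"))
    s=np.zeros((420,560),bool); s[box[2]:box[3],box[0]:box[1]]=1
    z=W[...,2]; r=s&(abs(z-.052)<.006); r=cv2.morphologyEx((s&(z>.044)&(z<.066)).astype(np.uint8),cv2.MORPH_OPEN,np.ones((3,3)))>0
    rr=r&(z<.057)
    print(n,"roof z",np.median(z[rr]),"rect",cv2.minAreaRect(W[r][:,:2].astype(np.float32)*1000))
    k=np.zeros_like(s);k[key[2]:key[3],key[0]:key[1]]=1
    k&=(im.max(2)<60)
    kt=k&(z>.057)
    print("key",k.sum(),kt.sum(),np.median(W[kt],0),cv2.minAreaRect(W[kt][:,:2].astype(np.float32)*1000))
    k2=s&(im.min(2)>150); print("plate",k2.sum(),W[k2].min(0),W[k2].max(0),W[k2].mean(0))
E
```

```text
top roof z 0.050950236398370805 rect ((632.4580688476562, -174.6588897705078), (115.73038482666016, 149.00694274902344), 0.013936488889157772)
key 261 170 [ 0.60753316 -0.12603221  0.05974972] ((512.7679443359375, -147.5950927734375), (228.83087158203125, 33.238346099853516), 13.923946380615234)
plate 160 [ 0.40571367 -0.25573551 -0.00168021] [ 0.68861644 -0.10342419  0.98627929] [ 0.57386793 -0.19081141  0.04814832]
side roof z 0.05199973415995121 rect ((634.52490234375, -172.10867309570312), (115.89383697509766, 151.85601806640625), 0.4050365090370178)
key 92 59 [ 0.61619071 -0.11019997  0.06025235] ((623.8472900390625, 210.0657958984375), (663.5665283203125, 27.370559692382812), 87.9898910522461)
plate 881 [ 0.5525991  -0.36741121 -0.00398232] [0.71704418 0.54116487 0.60471256] [ 0.66298903 -0.23144326  0.00776303]
```

Run:
```python
from h import *
for n in("top","side"):
    W=cloud(n,np.load(f"pics/{n}0.npy")).reshape(-1,3)
    for y in np.arange(-.25,.6,.1):
        q=W[(abs(W[:,1]-y)<.05)&(W[:,0]>.2)&(W[:,0]<1)&(W[:,2]>.1)&(W[:,2]<.8)]
        print(n,round(y,2),len(q),np.percentile(q[:,0],1).round(3) if len(q) else '', q[:,2].max().round(2) if len(q) else '')
```

```text
top -0.25 383 0.8 0.15
top -0.15 1244 0.742 0.18
top -0.05 360 0.751 0.17
top 0.05 2919 0.707 0.48
top 0.15 12194 0.669 0.48
top 0.25 4043 0.658 0.4
top 0.35 0  
top 0.45 0  
top 0.55 0  
side -0.25 0  
side -0.15 424 0.744 0.17
side -0.05 200 0.754 0.16
side 0.05 6 0.734 0.48
side 0.15 5749 0.678 0.48
side 0.25 58747 0.668 0.48
side 0.35 0  
side 0.45 0  
side 0.55 925 0.649 0.6
```

Request:
apply_moves(
  xyz=[
    [1.7, -4.2, 0],
    [1.7, -4.2, 0],
    [1.7, -4.2, 0],
    [1.7, -4.2, 0],
    [1.7, -4.2, 0],
    [1.7, -4.2, 0],
    [1.7, -4.2, 0],
    [1.7, -4.2, 0],
    [1.7, -4.2, 0],
    [1.7, -4.2, 0],
    [1.7, -4.2, 0],
    [0, 0, 0],
  ],
  twist=[2.3, 2.3, 2.3, 2.3, 2.3, 2.3, 2.3, 2.3, 2.3, 2.3, 2.2, 0],
  fingers=[0, 0, 0, 0, 0, 0, 0, 0, 0, 0, 0, 0],
)

```text
time: 1.3
eef_pos: [0.4547, 0.0966, 0.2314]
ee_rot: [0.004, 1.0, -0.001, 0.0]
wrist_force: [-0.5, 0.0, 0.7]
width: 0.0002
```

Request:
apply_moves(
  xyz=[
    [2.5, -3.7, -0.5],
    [2.5, -3.7, -0.5],
    [2.5, -3.7, -0.5],
    [2.5, -3.7, -0.5],
    [2.5, -3.7, -0.5],
    [2.7, -3.5, -0.5],
    [0, 0, 0],
    [0, 0, 0],
    [0, 0, 0],
  ],
  twist=[0, 0, 0, 0, 0, 0, 0, 0, 0],
  fingers=[0, 0, 0, 0, 0, 0, 0, 0, 0],
)

```text
time: 2.2
eef_pos: [0.6049, -0.1149, 0.201]
ee_rot: [-0.001, 1.0, 0.0, -0.0]
wrist_force: [0.2, 1.0, 0.5]
width: -0.0001
```

Run:
```python
from h import *
s=observe(); p,d=imaging.snapshot("wrist"); print(s['eef_pos'],s['joints'].round(2),s['wrist_force'])
cv2.imwrite("pics/w1.png",p[...,::-1]); W=cloud("wrist",d,s); np.save("pics/w1.npy",W); z=W[...,2]
r=(z>.046)&(z<.068)&(abs(W[...,1]+.173)<.1)&(W[...,0]>.55)&(W[...,0]<.72)
print("roof",np.median(z[r]),cv2.minAreaRect(W[r][:,:2].astype(np.float32)*1000))
k=r&(z>.057)&(p.max(2)<70); k=cv2.morphologyEx(k.astype(np.uint8),cv2.MORPH_OPEN,np.ones((3,3)))>0
print("key",k.sum(),np.median(z[k]),cv2.minAreaRect(W[k][:,:2].astype(np.float32)*1000))
v,u=np.nonzero(k);print(u.min(),u.max(),v.min(),v.max())
f=(z>.012)&(z<.04)&(abs(W[...,1]+.19)<.06)&(abs(W[...,0]-.567)<.02)
print("plate",f.sum(),np.percentile(W[f],[2,50,98],axis=0) if f.any() else 0)
```

```text
[ 0.60486438 -0.11493885  0.20103333] [-0.25  0.41  0.53  1.46 -0.21  1.33  1.87] [0.18027846 1.03471063 0.45036705]
roof 0.05350272731256464 ((627.5220336914062, -174.19705200195312), (148.89056396484375, 121.41375732421875), 89.99842834472656)
key 993 0.062262557558097564 ((608.4073486328125, -123.74230194091797), (30.77488136291504, 30.067092895507812), 0.021872660145163536)
252 285 190 221
plate 493 [[ 0.56500404 -0.24406989  0.01379786]
 [ 0.56550171 -0.18174904  0.02919285]
 [ 0.57510254 -0.13190547  0.0387897 ]]
```

View pics/w1.png

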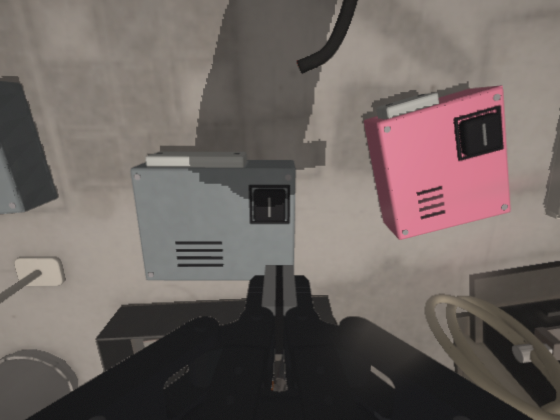

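The wrist view confirms the wide unit's key at pixel (269,204), which is (0.608, -0.124, 0.061). Yaw is about 0. The pink unit is at right and the narrow grey one at the left edge. I'll descend to just above the key.

Request:
apply_moves(
  xyz=[
    [0.3, -0.9, -3],
    [0, 0, -4],
    [0, 0, -4],
    [0, 0, -1.8],
    [0, 0, 0],
    [0, 0, 0],
  ],
  twist=[0, 0, 0, 0, 0, 0],
  fingers=[0, 0, 0, 0, 0, 0],
)

```text
time: 2.85
eef_pos: [0.6085, -0.1244, 0.0745]
ee_rot: [-0.001, 1.0, 0.0, 0.001]
wrist_force: [0.3, -0.5, 0.2]
width: 0.0
```

Request:
apply_moves(
  xyz=[
    [0, 0, -1.2],
    [0, 0, -0.3],
    [0, 0, -0.3],
    [0, 0, 0],
    [0, 0, 0],
  ],
  twist=[0, 0, 0, 0, 0],
  fingers=[0, 0, 0, 0, 0],
)

```text
time: 3.35
eef_pos: [0.6088, -0.1253, 0.056]
ee_rot: [-0.0, 1.0, 0.0, 0.001]
wrist_force: [2.9, 0.4, 3.2]
width: -0.0002
```

Request:
apply_moves(
  xyz=[
    [0, 0, -0.15],
    [0, 0, 0],
    [0, 0, 0],
  ],
  twist=[0, 0, 0],
  fingers=[0, 0, 0],
)

```text
time: 3.65
eef_pos: [0.6085, -0.1254, 0.0541]
ee_rot: [-0.0, 1.0, -0.0, 0.0]
wrist_force: [2.6, 0.7, 4.5]
width: 0.0001
```

Run:
```python
from h import *
s=observe(); print(s['eef_pos'],s['wrist_force'])
for n in("top","side"):
    p,d=imaging.snapshot(n); W=cloud(n,d); z=W[...,2]
    cv2.imwrite(f"pics/{n}1.png",p[...,::-1])
    f=(z>.012)&(z<.05)&(W[...,1]<-.15)&(W[...,1]>-.23)&(W[...,0]>.48)&(W[...,0]<.6)
    print(n,f.sum(),np.percentile(W[f],[2,50,98],axis=0) if f.any() else 0)
```

```text
[ 0.6085113  -0.12536496  0.05412078] [2.63820773 0.69660681 4.46693137]
top 1175 [[ 0.51583373 -0.22849179  0.01250016]
 [ 0.55136394 -0.19085778  0.02101067]
 [ 0.59404081 -0.15329514  0.04962922]]
side 666 [[ 0.52058789 -0.22943031  0.0133453 ]
 [ 0.54478709 -0.18662734  0.02132919]
 [ 0.57322005 -0.15052736  0.04427042]]
```

The tray's plate is out at x ≈ 0.516, so it has popped to its stop. I'll lift off and go round in front of it.

Request:
apply_moves(
  xyz=[
    [0, 0, 3],
    [0, 0, 3],
    [-3.7, -1.6, 0],
    [-3.7, -1.6, 0],
    [-3.7, -1.7, 0],
    [-3.7, -1.7, 0],
    [0, 0, -4],
    [0, 0, -4],
    [0, 0, -0.5],
    [0, 0, 0],
    [0, 0, 0],
  ],
  twist=[0, 0, 0, 0, 0, 0, 0, 0, 0, 0, 0],
  fingers=[0, 0, 0, 0, 0, 0, 0, 0, 0, 0, 0],
)

```text
time: 4.85
eef_pos: [0.4606, -0.192, 0.03]
ee_rot: [0.0, 1.0, -0.0, 0.0]
wrist_force: [-1.0, -0.2, 1.3]
width: -0.0002
```

Run:
```python
from h import *
s=observe(); print(s['time'],s['eef_pos'],s['wrist_force'])
ims=[]
for n in("top","side"):
    p,d=imaging.snapshot(n); W=cloud(n,d); z=W[...,2]
    f=(z>.012)&(z<.05)&(W[...,1]<-.15)&(W[...,1]>-.23)&(W[...,0]>.5)&(W[...,0]<.6)
    print(n,f.sum(),np.percentile(W[f],[2,50],axis=0)); ims.append(p[120:330,160:440] if n=="top" else p[100:310,160:440])
cv2.imwrite("pics/c2.png",cv2.resize(np.hstack(ims)[...,::-1],(800,300)))
```

```text
4.85 [ 0.4605985  -0.19201329  0.02995756] [-0.99155342 -0.20901796  1.32701603]
top 176 [[ 0.56388695 -0.22964864  0.01225968]
 [ 0.57750804 -0.21409567  0.04802025]]
side 676 [[ 0.52059661 -0.22907894  0.01311641]
 [ 0.54573977 -0.1859595   0.02142639]]
```

View pics/c2.png

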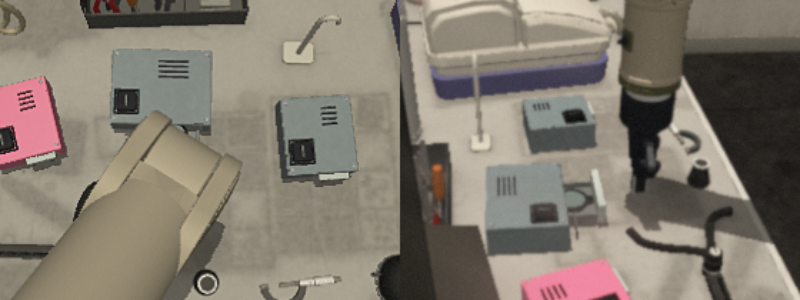

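The side view on the right shows the tray fully out at (600,195), with the shut fingers in front of it and clear. Now I'll push.

Request:
apply_moves(
  xyz=[
    [3, 0, 0],
    [1, 0, -0.3],
    [1, 0, 0],
    [1, 0, 0],
    [1, 0, 0],
    [1, 0, 0],
    [0.8, 0, 0],
    [0, 0, 0],
    [0, 0, 0],
  ],
  twist=[0, 0, 0, 0, 0, 0, 0, 0, 0],
  fingers=[0, 0, 0, 0, 0, 0, 0, 0, 0],
)

```text
time: 5.85
eef_pos: [0.5482, -0.1916, 0.0257]
ee_rot: [0.0, 1.0, -0.0, -0.0]
wrist_force: [-3.6, 0.8, 1.8]
width: 0.0
```

Request:
apply_moves(
  xyz=[
    [0.4, 0, 0],
    [0.4, 0, 0],
    [0, 0, 0],
    [0, 0, 0],
  ],
  twist=[0, 0, 0, 0],
  fingers=[0, 0, 0, 0],
)

```text
time: 6.25
eef_pos: [0.5559, -0.1917, 0.0254]
ee_rot: [0.0, 1.0, -0.0, -0.0]
wrist_force: [-2.7, -1.9, -2.4]
width: 0.0001
```

Request:
apply_moves(
  xyz=[
    [0.25, 0, 0],
    [0, 0, 0],
    [0, 0, 0],
  ],
  twist=[0, 0, 0],
  fingers=[0, 0, 0],
)

```text
time: 6.55
eef_pos: [0.5583, -0.1916, 0.0255]
ee_rot: [0.0, 1.0, -0.0, -0.0]
wrist_force: [-3.1, -0.7, -2.8]
width: 0.0003
```

Request:
apply_moves(
  xyz=[
    [0.25, 0, 0],
    [0, 0, 0],
    [0, 0, 0],
  ],
  twist=[0, 0, 0],
  fingers=[0, 0, 0],
)

```text
time: 6.85
eef_pos: [0.561, -0.1915, 0.0256]
ee_rot: [-0.0, 1.0, -0.0, -0.0]
wrist_force: [-3.6, -1.5, -2.9]
width: -0.0
```

Run:
```python
from h import *
s=observe(); p,d=imaging.snapshot("side"); W=cloud("side",d); np.save("pics/s3.npy",W)
cv2.imwrite("pics/s3.png",cv2.resize(p[160:300,190:380][...,::-1],None,fx=4,fy=4))
```

```text
(no output)
```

View pics/s3.png

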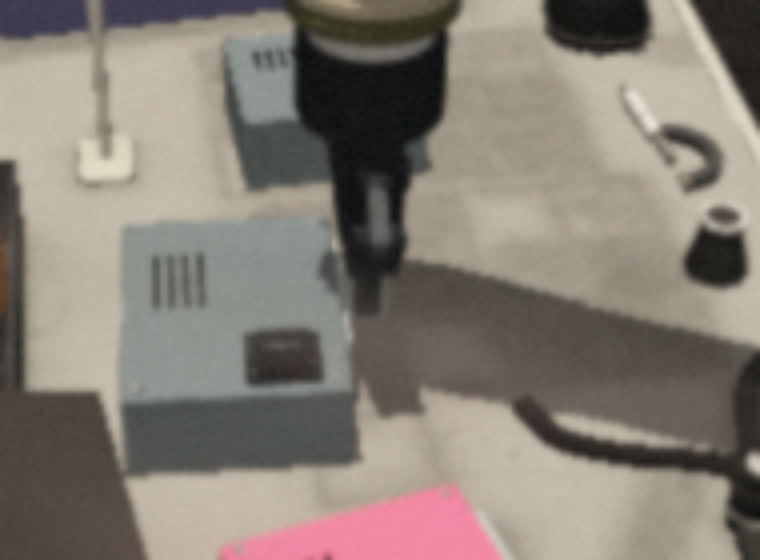

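The side crop shows the plate close to the box front at about (348,310) with the fingers against it. I can't tell whether it has clicked, so I'll push to the inner stop while watching the force.

Request:
apply_moves(
  xyz=[
    [0.25, 0, 0],
    [0, 0, 0],
    [0, 0, 0],
  ],
  twist=[0, 0, 0],
  fingers=[0, 0, 0],
)

```text
time: 7.2
eef_pos: [0.5636, -0.1914, 0.0258]
ee_rot: [-0.0, 1.0, -0.0, -0.0]
wrist_force: [-4.3, -0.4, -3.3]
width: -0.0001
```

Request:
apply_moves(
  xyz=[
    [-1, 0, 0],
    [-2, 0, 0],
    [-3, 0, 0],
    [-3, 0, 0],
    [0, 0, 0],
    [0, 0, 0],
    [0, 0, 0],
    [0, 0, 0],
  ],
  twist=[0, 0, 0, 0, 0, 0, 0, 0],
  fingers=[0, 0, 0, 0, 0, 0, 0, 0],
)

```text
time: 8.0
eef_pos: [0.475, -0.1913, 0.0262]
ee_rot: [-0.001, 1.0, -0.0, 0.001]
wrist_force: [0.2, 0.6, -0.0]
width: 0.0002
```

```bash
cat > chk.py <<'E'
from h import *
import sys
s=observe(); print(s['time'],s['eef_pos'],s['wrist_force'])
p,d=imaging.snapshot("side"); W=cloud("side",d)
W0=cloud("side",np.load("pics/side0.npy"))
for V,t in((W0,"start"),(W,"now")):
    z=V[...,2]
    for nm,x0,y0,y1 in(("wide",.5,-.235,-.145),("narrow",.44,-.45,-.34)):
        f=(z>.018)&(z<.042)&(V[...,1]>y0)&(V[...,1]<y1)&(V[...,0]>x0)&(V[...,0]<.6)
        print(t,nm,f.sum(),np.percentile(V[f][:,0],[1,5,50]).round(4) if f.any() else '')
cv2.imwrite(f"pics/{sys.argv[1]}.png",cv2.resize(p[150:300,190:380][...,::-1],None,fx=4,fy=4))
E
python3 chk.py s4
```

```text
8.0 [ 0.47495098 -0.19129394  0.02618808] [ 0.2028817   0.62719355 -0.02022102]
start wide 47 [0.5685 0.5686 0.571 ]
start narrow 329 [0.5039 0.5077 0.5521]
now wide 54 [0.5686 0.5686 0.5719]
now narrow 320 [0.5041 0.5092 0.5547]
```

View pics/s4.png

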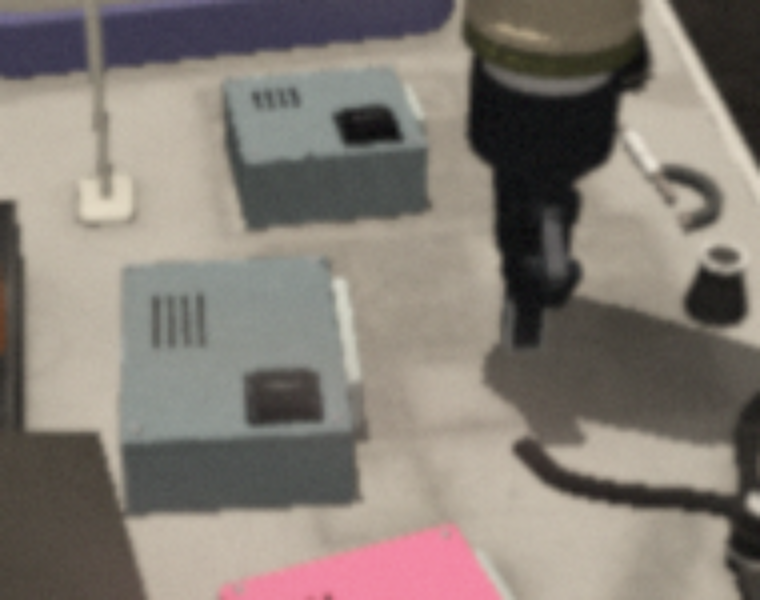

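The wide tray is shut at its starting place and has stayed there with the robot off it. The narrow tray is also shut. I'll wait a little, then check once more that it holds.

Request:
apply_moves(
  xyz=[
    [0, 0, 4],
    [0, 0, 4],
    [0, 0, 0],
    [0, 0, 0],
    [0, 0, 0],
    [0, 0, 0],
    [0, 0, 0],
    [0, 0, 0],
    [0, 0, 0],
    [0, 0, 0],
    [0, 0, 0],
    [0, 0, 0],
  ],
  twist=[0, 0, 0, 0, 0, 0, 0, 0, 0, 0, 0, 0],
  fingers=[0, 0, 0, 0, 0, 0, 0, 0, 0, 0, 0, 0],
)

```text
time: 9.25
eef_pos: [0.4736, -0.1915, 0.1058]
ee_rot: [-0.0, 1.0, -0.0, 0.0]
wrist_force: [0.2, 0.3, -0.3]
width: 0.0001
```

```bash
python3 chk.py s5
```

```text
9.25 [ 0.47356884 -0.19148594  0.10579494] [ 0.21438905  0.30589891 -0.31724041]
start wide 47 [0.5685 0.5686 0.571 ]
start narrow 329 [0.5039 0.5077 0.5521]
now wide 48 [0.5686 0.5687 0.5713]
now narrow 319 [0.5037 0.5074 0.5503]
```

```bash
python3 -c "
from bench import job; print(job.finish_job())"
```

```text
the job is handed in; nothing more can be done
None
```

I pressed the wide unit's release key and its tray popped fully out. I then pushed the tray home with the shut fingers, and it latched. The job was handed in at about 9.3 s.

- **Pop-out:** the tray front was at x ≈ 0.516 m in the top view and 0.521 m in the side view, against an expected 0.5165 m. It was still out in both checks, about 1.2 s apart.
- **Shut and held:** after I backed off, the side view put the wide tray front at x ≈ 0.5686 m, the same as at the start to within 0.1 mm. It read the same again about 1.25 s later, with the robot clear and the wrist force near zero.
- **Narrow unit:** its tray stayed shut, and its reading differs from the start only by camera noise of 1–2 mm. I did not touch the pink unit.
- **What didn't show clearly:** I couldn't see the click in the force readings. The push force stayed at 3–4 N in every reading, and I didn't see the rise expected just before the click. The evidence for latching is that the tray stayed shut once released.

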